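Push the sample jar into the corner of the photo scale

ROBOT

A 6-joint arm with a two-finger parallel gripper is mounted at the origin on a cart in front of the work surface, level with it; the furniture and walls round the work are solid. World frame = base frame: x ahead of the robot, y to its left, z up, the work surface at z = 0. Lengths are in m, angles in rad, forces in N, time in s.
With the tool pointing down it reaches from about 0.35 to 0.975 m from the base axis. Payload 4.9 kg.
Tool frame: the origin (TCP) lies at the very end of the fingers, on their centre line; the grasp point (between the pads) lies 19 mm behind it (grasp_offset is the distance from the TCP to the grasp point, in m); x points along the fingers, y is the direction in which the jaws open and shut, and the axes are right-handed (so a half turn about x gives the same grasp; the last joint's range is limited). The gripper opens to 85 mm and grips with 20 to 120 N. Pads are 22 mm wide; open, the fingers measure 114 mm over their backs; the gripper's body (76 mm by 85 mm) begins 54 mm behind the grasp point. The pads swing forward as they close: fully open they stand 13 mm farther back than shut.
Start: joints at [-1.277, 0.053, 1.613, -0, 1.476, -0.119], TCP at [0.251, -0.572, 0.231] pointing down, gripper open.
Joint ranges: [-3.01, 3.01], [-1.01, 2.22], [0.06, 2.58], [-1.02, 4.17], [0.09, 2.62], [-3.14, 3.14]. Speed limits (rad/s): [2.57, 2.57, 3.14, 3.14, 3.14, 3.14].

INTERFACE

Orientations are given as a rotation vector (axis times angle).
In Python, from station import get_obs, get_image, camera_model, finish_job, grasp_offset gives the robot as it stands.
- The arm moves only by the shell command python3 -m crank 'ROWS' [OPENING] [FORCE]. ROWS is JSON, a list that holds one entry, the list of rows, each a list of 4 numbers: the shift along the world's x, y, z in m, then the turn about the world's z in degrees. In form: [[[dx, dy, dz, turn], ...]]. A call has 1 to 5 rows; each row is the pose to reach, as a shift and turn from the pose commanded when the call began; what a row does not reach only later rows make up. A row lasts 1/12 s, in which the tool goes at most 41.7 mm and 7.16 degrees, less where a joint would pass 70% of its speed; a pose out of reach is approached as far as the arm can. A call with a gripper value outside its range is refused whole. OPENING is the opening, from 0 (shut) to 1 (fully open), set as the call begins (- or left out, the last holds). The fingers move at their own pace and stop on an object; FORCE is the grip in N (left out, the last holds). Time passes only in rows, so rows that repeat a pose let the fingers close. It gives the time, the measured TCP pose, the force and the opening at its end, in the units of the state.
- get_obs(): the state, without advancing time (a new reading comes with each control period).
- get_image(name): name is "side" or "top" or "wrist"; returns (picture, depth): 384x512x3 uint8, red, green, blue; 384x512 float32, m along the optical axis (not along the pixel's ray), 0 where there is no reading.
- camera_model(name): a dict with "fx", "fy", "cx", "cy" (pixels), "xyz" and "attitude" of the camera in the world. Camera axes: x right, y down, z forward; pixel columns grow to the right and rows downward; lengths in m; the calibration is good to about 2 mm. A picture is of the moment at which its call begins: read the wrist's pose just before it. camera_model takes no time and is no camera call; for the wrist camera it gives the pose at the moment of the call.
- finish_job(): hands the job in, once; it reports no verdict.
The state is a dict: "t": time; "q": joint angles; "dq": joint speeds; "effort": joint torques, N m; "tool_pos": TCP position; "tool_rot": TCP orientation; "contact_force": force on the tool from outside, world axes, zero at the start; "wrist_torque": the same for the moment, N m; "opening": finger opening in m.
Only numpy, scipy, OpenCV 4.12 (cv2) and the standard library are available. Lean on these libraries where they do the work, as an engineer would, in place of code of your own. Each camera call takes 0.05 s, during which the arm holds its last target.

TASK

For its catalogue photo, gently push the sample jar with the white lid along the table into the inside corner of the black-and-white L-shaped photo scale, so that it stands upright and touches both bars. Only push it with the fingertips: do not grip it or lift it off the table. Leave the black-lidded jar, the loupe and the plum-coloured stone where they are.

Things in the scene. Friction and masses are not known exactly. Their poses are not given: they have to be found in the camera images.
- white_jar: Clear round sample jar with green chips and a white lid, loose, 47 mm in diameter and 63 mm tall, about 0.14 kg, standing on the table. Origin: centre of its underside, z up. Its foot slides on the tablecloth; pushed high up it may tip, so push it low.
- photo_scale: Black L-shaped scale, white 10 mm blocks on top, fixed to the table; two bars 14 mm wide, 20 mm high. Origin: inside corner, at table height (z = 0). Back bar: inside face is the plane x = 0 of this frame, running 110 mm from the corner to -y. Side bar: inside face is y = 0, running 110 mm to -x. A jar on the -x, -y side touching both bars has its axis at x = y = -23.5 mm.
- black_jar: Sample jar with red chips and a black lid, loose, same size as the white-lidded one; origin at the centre of its underside. Not to be moved.
- loupe: Small folding magnifier of steel with a black lens ring, loose, 31 x 70 x 13 mm (long along its y); origin at the centre of its underside. Not to be moved.
- plum_stone: Plum-coloured pebble, loose, 36 x 44 x 30 mm; origin at the centre of its underside. Not to be moved.
Mind the look-alikes: they are no part of the job. What is shaped like the white_jar but orange is not meant.

How it is judged:
By the outcome, as a careful person would: the job done as asked, in the order asked, and still so for the second after the job is handed in, with the robot touching nothing.
It also fails if it takes over 45 s, if anything falls off the work surface, if the arm or the gripper's body presses on something with over 40 N, if the wrist force passes 120 N, or if a joint passes its speed limit or range.

## Working session

There is one attempt and no reset: what is moved stays moved. The work goes in short steps, Python scripts to look and compute and a shell command to move; the robot and the scene stay as the last step left them, time stands still between calls to the robot, and variables do not carry over. Pictures are saved under pics/ and viewed, and the job is handed in when it is done.

```bash
mkdir -p pics; ls; cat > h.py <<'E'
from station import *
import numpy as np, cv2
from scipy.spatial.transform import Rotation as R
def snap(name,tag):
    m=camera_model(name); im,d=get_image(name)
    cv2.imwrite(f'pics/{tag}.png',im[:,:,::-1]); np.savez(f'{tag}.npz',im=im,d=d,xyz=m['xyz'],att=np.array(m['attitude']),K=[m['fx'],m['fy'],m['cx'],m['cy']])
    return m,im,d
def cloud(tag):
    z=np.load(f'{tag}.npz'); d=z['d']; fx,fy,cx,cy=z['K']; v,u=np.indices(d.shape)
    a=z['att']; r=a if a.shape==(3,3) else R.from_rotvec(a).as_matrix()
    P=np.stack([(u-cx)/fx*d,(v-cy)/fy*d,d],-1)@r.T+z['xyz']
    P[d<=0]=np.nan
    return z['im'],P
E
python3 - <<'E'
from h import *
o=get_obs(); print({k:np.round(v,3) for k,v in o.items()}, grasp_offset)
for n in('top','side'):
    m,im,d=snap(n,n+'0'); print(m)
E
```

```text
pics
{'t': np.float64(0.0), 'q': array([-1.277,  0.053,  1.614, -0.   ,  1.476, -0.119]), 'dq': array([ 0.001, -0.002,  0.002,  0.   , -0.   , -0.001]), 'effort': array([-1.0000e-03, -3.9368e+01, -3.7018e+01, -0.0000e+00,  7.0000e-03,
       -0.0000e+00]), 'tool_pos': array([ 0.251, -0.572,  0.23 ]), 'tool_rot': array([ 1.995,  0.42 , -1.995]), 'contact_force': array([ 0.503,  0.037, -0.908]), 'wrist_torque': array([ 0.025, -0.006,  0.001]), 'opening': np.float64(0.085)} 0.0187
{'fx': 382.9859852769575, 'fy': 382.9859852769575, 'cx': 253.95023816225984, 'cy': 192.3089858594166, 'xyz': array([0.39505683, 0.16486671, 0.87389272]), 'attitude': array([-2.13268966,  2.08906752, -0.20268712])}
{'fx': 477.87925871207636, 'fy': 477.87925871207636, 'cx': 260.78934323256817, 'cy': 190.65587955829795, 'xyz': array([ 0.27774671, -0.5508665 ,  0.38534935]), 'attitude': array([-1.95153751,  0.39224573, -0.23409783])}
```

View pics/top0.png

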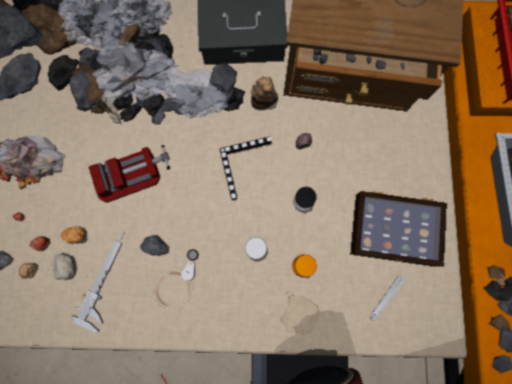

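View pics/side0.png

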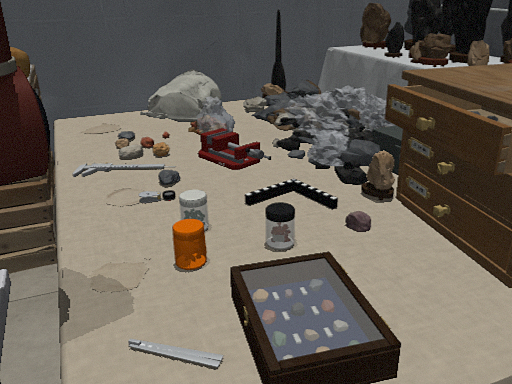

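The top view shows the white jar at about (256,248), the black one at (305,198), the orange at (305,265), the L's corner near (222,151), the stone at (303,140) and the loupe at (190,265). Next I measure them.

```bash
python3 - <<'E'
from h import *
im,P=cloud('top0')
for n,(u,v) in dict(white=(256,248),orange=(305,265),black=(305,198),stone=(303,140),loupe=(190,265),tab1=(250,200),tab2=(280,180),corner=(223,152)).items():
    print(n,P[v,u].round(3))
def top(u,v,r,zlo,zhi):
    Q=P[v-r:v+r,u-r:u+r].reshape(-1,3); Q=Q[(Q[:,2]>zlo)&(Q[:,2]<zhi)]
    c,rad=cv2.minEnclosingCircle((Q[:,:2]*1000).astype(np.float32)); print(len(Q),Q.mean(0).round(4),np.round(c,1),round(rad,1),'ptp',np.ptp(Q,0).round(3))
for u,v in((256,248),(305,265),(305,198)): top(u,v,20,.055,.075)
top(303,140,14,.008,.05); top(190,265,24,.005,.03)
# L
roi=np.zeros(im.shape[:2],bool); roi[130:205,212:278]=1
m=roi&(P[...,2]>.014)&(P[...,2]<.03)
Q=P[m]; print(len(Q),Q[:,2].mean()); np.save('L.npy',Q)
big=cv2.resize(im[125:285,170:330],None,fx=3.7,fy=3.7,interpolation=cv2.INTER_CUBIC); cv2.imwrite('pics/zoom0.png',big[:,:,::-1])
for c in [(223,152),(270,140),(234,197)]: print(c,P[c[1],c[0]].round(4))
E
```

```text
white [0.441 0.168 0.061]
orange [0.408 0.065 0.061]
black [0.55  0.065 0.064]
stone [0.693 0.065 0.03 ]
loupe [0.404 0.313 0.014]
tab1 [ 0.555  0.184 -0.002]
tab2 [ 0.604  0.115 -0.002]
corner [0.663 0.249 0.021]
373 [0.4415 0.1699 0.0621] [441.8 170. ] 22.8 ptp [0.044 0.042 0.008]
388 [0.4073 0.0657 0.0619] [407.3  65.3] 22.8 ptp [0.043 0.044 0.011]
353 [0.5531 0.0643 0.062 ] [553.7  63.8] 23.0 ptp [0.044 0.043 0.011]
190 [0.6955 0.0636 0.0218] [696.9  62.3] 20.6 ptp [0.034 0.038 0.024]
306 [0.405  0.3176 0.0118] [410.2 340.6] 46.6 ptp [0.075 0.07  0.011]
610 0.01980202672529577
(223, 152) [0.6633 0.2493 0.0209]
(270, 140) [0.6948 0.1404 0.0203]
(234, 197) [0.5568 0.2201 0.0235]
```

```bash
python3 - <<'E'
from h import *
from scipy.optimize import minimize
Q=np.load('L.npy')[:,:2]
# template: signed distance to L footprint; maximise fit: pts inside, use cost of outside distance + area coverage
def rect(p,x0,x1,y0,y1):
    c=np.array([(x0+x1)/2,(y0+y1)/2]);h=np.array([(x1-x0)/2,(y1-y0)/2]);q=np.abs(p-c)-h
    return np.linalg.norm(np.maximum(q,0),axis=1)+np.minimum(q.max(1),0)
g=np.array([(x,y) for x in np.arange(0.001,.014,.003) for y in np.arange(-.109,.014,.003)]+[(x,y) for y in np.arange(0.001,.014,.003) for x in np.arange(-.109,0,.003)])
from scipy.spatial import cKDTree
def cost(s,full=False):
    c,sn=np.cos(s[2]),np.sin(s[2]);M=np.array([[c,-sn],[sn,c]])
    p=(Q-s[:2])@M
    d=np.minimum(rect(p,0,.014,-.11,.014),rect(p,-.11,.014,0,.014))
    e=np.maximum(d,0)
    w=g@M.T+s[:2]; dd=cKDTree(Q).query(w)[0]
    r=(np.mean(np.minimum(e,.02)**2)+np.mean(np.minimum(np.maximum(dd-.0015,0),.02)**2))*1e6
    return r
c0=Q[np.argmax(0*Q[:,0])]
best=None
for a in np.arange(-np.pi,np.pi,np.pi/12):
  for st in (Q.mean(0),[Q[:,0].max(),Q[:,1].max()]):
    r=minimize(cost,[*st,a],method='Nelder-Mead',options=dict(xatol=1e-5,fatol=1e-4,maxiter=400))
    if best is None or r.fun<best.fun: best=r
print(best.fun,best.x,np.degrees(best.x[2]))
c,s=np.cos(best.x[2]),np.sin(best.x[2]);M=np.array([[c,-s],[s,c]])
print('goal',best.x[:2]+M@[-.0235,-.0235],'ends',best.x[:2]+M@[0,-.11],best.x[:2]+M@[-.11,0])
E
```

```text
0.008768915357715762 [0.66286836 0.2443862  0.26867789] 15.394109292407556
goal [0.64644972 0.21549108] ends [0.69206863 0.1383327 ] [0.55681487 0.21518593]
```

View pics/zoom0.png

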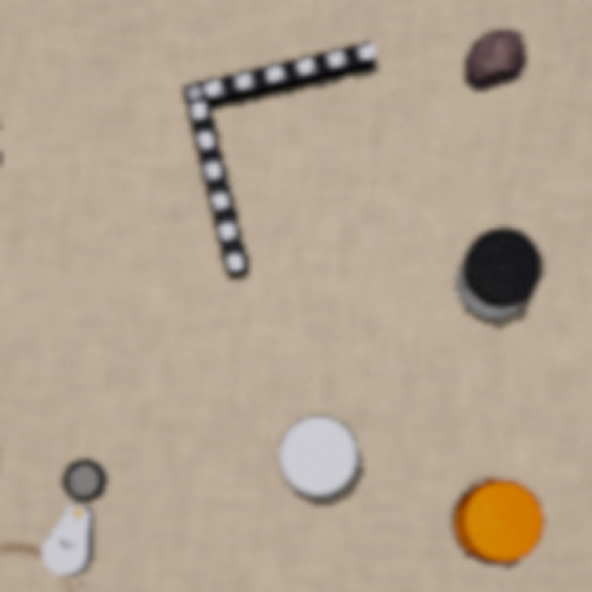

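```bash
python3 - <<'E'
from h import *
o=get_obs(); r=R.from_rotvec(o['tool_rot']).as_matrix(); print(r.round(3)); print('jaw angle',np.degrees(np.arctan2(r[1,1],r[0,1])), o['q'])
print('shift to (0.385,0.17):',np.array([.385,.17])-o['tool_pos'][:2])
z=.26867789;M=np.array([[np.cos(z),-np.sin(z)],[np.sin(z),np.cos(z)]]);c=np.array([.66287,.24439])
print('jar in L',M.T@(np.array([.4415,.170])-c)); print('wp',c+M@[-.06,-.06])
E
```

```text
[[-0.001  0.401 -0.916]
 [ 0.002 -0.916 -0.401]
 [-1.    -0.002 -0.   ]]
jaw angle -66.34978341545093 [-1.27699101e+00  5.33051280e-02  1.61415676e+00  2.52146872e-05
  1.47598251e+00 -1.18971013e-01]
shift to (0.385,0.17): [0.13441799 0.74195861]
jar in L [-0.23317519 -0.01295687]
wp [0.62095006 0.17061522]
```

```bash
python3 -m crank '[[[0.02,0.035,0,-5],[0.04,0.07,0,-10],[0.06,0.105,0,-15],[0.08,0.14,0,-20],[0.1,0.175,0,-23.7]]]' 0.38 20
python3 -m crank '[[[0.02,0.035,0,0],[0.04,0.07,0,0],[0.06,0.105,0,0],[0.08,0.14,0,0],[0.09,0.18,0,0]]]'
python3 -m crank '[[[0,0.04,0,0],[0,0.08,0,0],[-0.01,0.12,0,0],[-0.015,0.16,0,0],[-0.02,0.2,0,0]]]'
python3 -m crank '[[[-0.01,0.04,0,0],[-0.02,0.08,0,0],[-0.03,0.12,0,0],[-0.037,0.16,0,0],[-0.037,0.187,0,0]]]'
python3 -m crank '[[[0,0,0,0],[0,0,0,0]]]'
```

```text
t: 0.52
tool_pos: [0.351, -0.3956, 0.2306]
tool_rot: [-2.218, 0.005, 2.219]
contact_force: [1.3, -0.5, -0.5]
opening: 0.0326
t: 0.93
tool_pos: [0.4417, -0.2158, 0.2309]
tool_rot: [-2.221, 0.001, 2.221]
contact_force: [-0.2, 0.3, 0.5]
opening: 0.0327
t: 1.35
tool_pos: [0.4198, -0.0157, 0.2308]
tool_rot: [-2.22, 0.001, 2.221]
contact_force: [0.4, 0.1, 1.3]
opening: 0.0323
t: 1.77
tool_pos: [0.382, 0.1723, 0.2311]
tool_rot: [2.221, 0.003, -2.221]
contact_force: [-0.0, -1.0, 0.8]
opening: 0.0328
t: 1.93
tool_pos: [0.3831, 0.1705, 0.2308]
tool_rot: [2.219, 0.002, -2.221]
contact_force: [-0.8, -0.3, -0.7]
opening: 0.0323
```

```bash
python3 -m crank '[[[0,0,-0.04,0],[0,0,-0.08,0],[0,0,-0.12,0],[0,0,-0.16,0],[0,0,-0.19,0]]]'
python3 -m crank '[[[0,0,-0.015,0],[0,0,-0.028,0],[0,0,-0.028,0]]]'
python3 - <<'E'
from h import *
snap('wrist','w1'); snap('side','s1'); snap('top','t1'); print(get_obs()['contact_force'])
a=cv2.imread('pics/w1.png');b=cv2.imread('pics/s1.png');c=cv2.imread('pics/t1.png')
cv2.imwrite('pics/m1.png',np.hstack([cv2.resize(a,(400,300)),cv2.resize(b[120:312,100:356],(400,300))]))
E
```

```text
t: 2.35
tool_pos: [0.382, 0.1677, 0.0379]
tool_rot: [-2.217, 0.005, 2.224]
contact_force: [1.0, -0.5, -0.3]
opening: 0.0327
t: 2.6
tool_pos: [0.381, 0.1675, 0.0099]
tool_rot: [-2.213, 0.006, 2.229]
contact_force: [0.1, 0.3, -0.4]
opening: 0.0324
[ 0.18343093 -0.23221013  0.05220409]
```

View pics/m1.png

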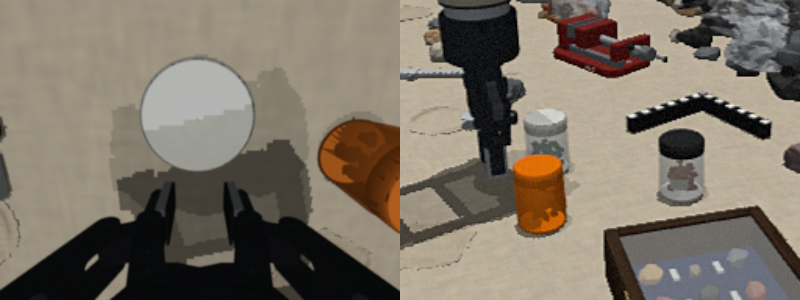

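View pics/t1.png

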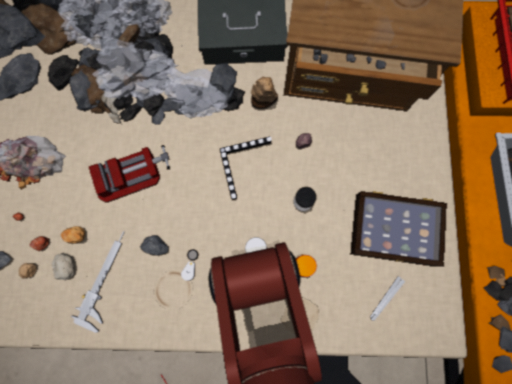

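The fingertips stand open behind the white jar, centred on it (the wrist view has the jar at x≈197 and the tips at 167 and 233), and nothing else is near them. Next I push along +x.

```bash
python3 -m crank '[[[0.01,0.002,0,0],[0.02,0.002,0,0],[0.026,0.002,0,0],[0.031,0.002,0,0],[0.036,0.002,0,0]]]'
python3 -m crank '[[[0.005,0,0,0],[0.01,0,0,0],[0.015,0,0,0],[0.02,0,0,0],[0.025,0,0,0]]]'
python3 - <<'E'
from h import *
snap('wrist','w2'); snap('side','s2')
a=cv2.imread('pics/w2.png');b=cv2.imread('pics/s2.png')
cv2.imwrite('pics/m2.png',np.hstack([cv2.resize(a,(400,300)),cv2.resize(b[120:312,100:356],(400,300))]))
im,P=cloud('w2'); Q=P[(P[...,2]>.057)&(P[...,2]<.07)&(im.min(-1)>90)]
print(len(Q),Q.mean(0).round(4),cv2.minEnclosingCircle((Q[:,:2]*1000).astype(np.float32)), get_obs()['tool_pos'])
E
```

```text
t: 3.17
tool_pos: [0.4204, 0.1713, 0.0141]
tool_rot: [-2.222, 0.001, 2.22]
contact_force: [-2.0, -0.9, 1.4]
opening: 0.0327
t: 3.58
tool_pos: [0.445, 0.1716, 0.0133]
tool_rot: [-2.221, 0.001, 2.221]
contact_force: [-2.3, -0.4, 3.8]
opening: 0.0325
6062 [0.4835 0.1736 0.0619] ((464.36065673828125, 181.86929321289062), 35.33526611328125) [0.44583845 0.17156186 0.01341784]
```

View pics/m2.png

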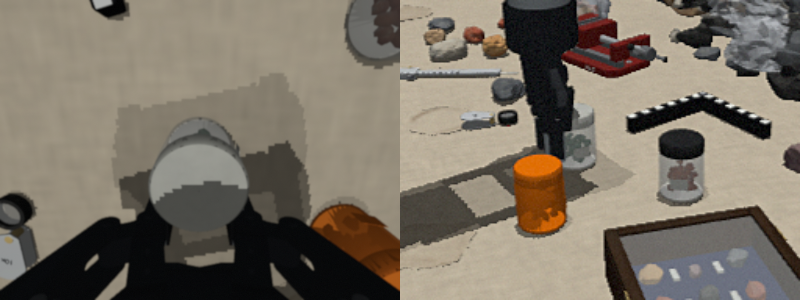

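The wrist view suggests the jar may be leaning back towards the gripper, since its foot shows ahead of its lid. I'll check the lid's plane before pushing on.

```bash
python3 - <<'E'
from h import *
b=cv2.imread('pics/s2.png'); cv2.imwrite('pics/z2.png',cv2.resize(b[170:250,150:260],None,fx=7,fy=7,interpolation=cv2.INTER_CUBIC))
im,P=cloud('w2')
h,w=im.shape[:2]
for u in (253,):
  for v in range(130,300,8): print(v,P[v,u].round(4),im[v,u])
m=np.zeros((h,w),bool); m[195:270,215:290]=1
m&=(P[...,2]>.03)
Q=P[m];c=Q.mean(0);n=np.linalg.svd(Q-c,full_matrices=False)[2][2];print(c,n)
E
```

```text
130 [ 0.5057  0.1727 -0.0016] [132 124 109]
138 [ 0.5016  0.1727 -0.0013] [134 127 111]
146 [ 4.976e-01  1.727e-01 -4.000e-04] [133 125 109]
154 [0.4963 0.1726 0.0165] [121 119 115]
162 [0.4963 0.1725 0.0352] [117 117 113]
170 [0.4953 0.1725 0.0454] [72 75 71]
178 [0.4956 0.1724 0.0583] [88 89 84]
186 [0.4941 0.1724 0.0627] [151 152 144]
194 [0.4913 0.1724 0.0625] [151 151 145]
202 [0.4883 0.1724 0.062 ] [152 154 146]
210 [0.4854 0.1724 0.0618] [152 153 145]
218 [0.483  0.1724 0.0631] [150 151 144]
226 [0.4799 0.1724 0.0626] [151 152 145]
234 [0.4768 0.1724 0.0623] [150 150 143]
242 [0.4739 0.1724 0.0627] [73 73 70]
250 [0.4704 0.1725 0.0619] [75 75 71]
258 [0.4675 0.1725 0.0623] [75 76 71]
266 [0.4643 0.1725 0.0623] [75 75 71]
274 [0.4604 0.1725 0.0613] [74 75 71]
282 [0.458  0.1725 0.0627] [75 75 71]
290 [0.4542 0.1725 0.0621] [75 76 71]
298 [ 0.4032  0.173  -0.0011] [83 79 69]
[0.47722686 0.17277824 0.06208041] [-5.18591729e-04 -3.14143103e-03 -9.99994931e-01]
```

View pics/z2.png

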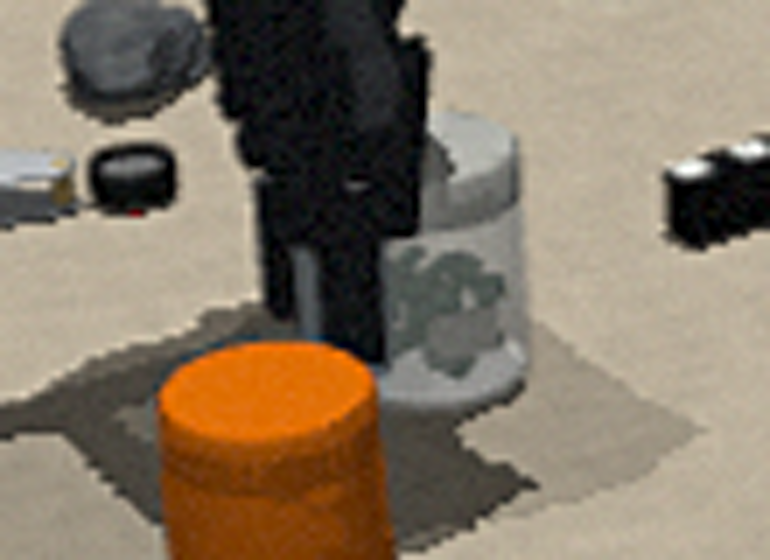

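The lid plane is level (normal within 0.2° of vertical). The jar is upright, its centre is near (0.474, 0.1725), and the cradle offset of 28 mm is what I expected. I carry on.

```bash
R='';
python3 -m crank '[[[0.005,0,0,0],[0.01,0,0,0],[0.015,0,0,0],[0.02,0,0,0],[0.025,0,0,0]]]'
python3 -m crank '[[[0.005,0,0,0],[0.01,0,0,0],[0.015,0,0,0],[0.02,0,0,0],[0.025,0,0,0]]]'
python3 - <<'E'
from h import *
snap('wrist','w3'); snap('side','s3')
a=cv2.imread('pics/w3.png');b=cv2.imread('pics/s3.png')
cv2.imwrite('pics/m3.png',np.hstack([cv2.resize(a,(400,300)),cv2.resize(b[120:312,100:356],(400,300))]))
E
```

```text
t: 4.1
tool_pos: [0.4702, 0.1715, 0.0132]
tool_rot: [-2.221, 0.001, 2.221]
contact_force: [-0.1, -0.4, 0.1]
opening: 0.0327
t: 4.52
tool_pos: [0.4953, 0.1715, 0.0133]
tool_rot: [-2.221, 0.001, 2.221]
contact_force: [-1.1, -0.4, 0.2]
opening: 0.0323
```

View pics/m3.png

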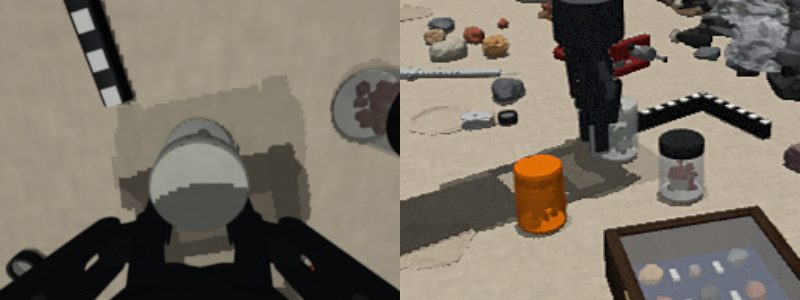

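The jar is still centred in the cradle and upright. The side bar's end and the black jar both pass clear.

```bash
python3 -m crank '[[[0.005,0,0,0],[0.01,0,0,0],[0.015,0,0,0],[0.02,0,0,0],[0.025,0,0,0]]]'
python3 -m crank '[[[0.005,0,0,0],[0.01,0,0,0],[0.015,0,0,0],[0.02,0,0,0],[0.025,0,0,0]]]'
python3 -m crank '[[[0.005,0,0,0],[0.01,0,0,0],[0.015,0,0,0],[0.02,0,0,0],[0.025,0,0,0]]]'
python3 -m crank '[[[0.005,0,0,0],[0.01,0,0,0],[0.014,0,0,0],[0.017,0,0,0],[0.017,0,0,0]]]'
python3 - <<'E'
from h import *
snap('wrist','w4'); snap('side','s4')
a=cv2.imread('pics/w4.png');b=cv2.imread('pics/s4.png')
cv2.imwrite('pics/m4.png',np.hstack([cv2.resize(a,(400,300)),cv2.resize(b[120:312,150:406],(400,300))]))
o=get_obs(); print(o['tool_pos'])
im,P=cloud('w4')
m=np.zeros(im.shape[:2],bool); m[150:300,180:330]=1
m&=(P[...,2]>.059)&(P[...,2]<.066); m&=(P[...,0]>o['tool_pos'][0]+.015)
Q=P[m]; h=cv2.convexHull((Q[:,:2]*1000).astype(np.float32))
print('lid x range',Q[:,0].max(),'y range',Q[:,1].min(),Q[:,1].max(),'plane',np.linalg.svd(Q-Q.mean(0),full_matrices=False)[2][2])
E
```

```text
t: 5.03
tool_pos: [0.5203, 0.1716, 0.0133]
tool_rot: [-2.221, 0.001, 2.221]
contact_force: [-1.5, -0.3, 0.5]
opening: 0.0328
t: 5.45
tool_pos: [0.5452, 0.1715, 0.0133]
tool_rot: [-2.221, 0.001, 2.221]
contact_force: [-0.9, 0.0, 0.1]
opening: 0.0323
t: 5.87
tool_pos: [0.5702, 0.1715, 0.0133]
tool_rot: [-2.221, 0.001, 2.221]
contact_force: [-1.3, 0.2, 0.1]
opening: 0.0323
t: 6.28
tool_pos: [0.5875, 0.1715, 0.0134]
tool_rot: [-2.222, 0.001, 2.22]
contact_force: [-0.2, 1.6, 0.2]
opening: 0.0318
[0.58707971 0.17153141 0.01341541]
lid x range 0.6385463991469675 y range 0.14704258297251252 0.197678819487475 plane [ 1.19359580e-02 -2.26158939e-04  9.99928738e-01]
```

View pics/m4.png

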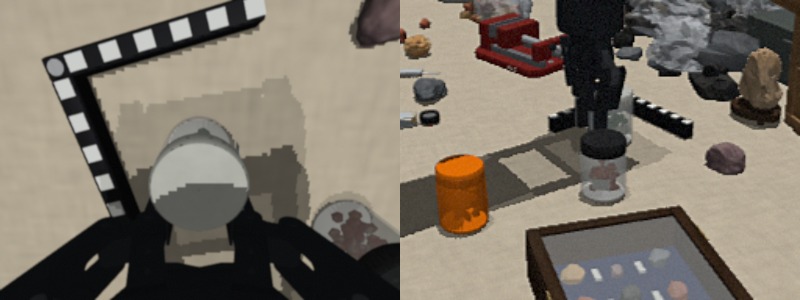

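The jar is at about (0.616, 0.172), upright, and clear inside the L. Next I turn the cradle about the jar towards the corner diagonal and push it in.

```bash
python3 - <<'E'
import numpy as np
J0=np.array([.616,.1724]);G=np.array([.6464,.2155]);u=(G-J0)/np.linalg.norm(G-J0);print(u,np.linalg.norm(G-J0))
r=.0287;T=[]
for k in range(0,11):
    f=np.radians(5.5*k); T.append(J0+u*.0015*k-r*np.array([np.cos(f),np.sin(f)]))
T=np.array(T)
print((T[:6]-T[0]).round(4));print((T[5:]-T[5]).round(4)); print('TCP final',G-r*np.array([np.cos(f),np.sin(f)]), T[10])
E
```

```text
[0.5763854  0.81717799] 0.05274248761672129
[[ 0.      0.    ]
 [ 0.001  -0.0015]
 [ 0.0023 -0.003 ]
 [ 0.0038 -0.0045]
 [ 0.0055 -0.0058]
 [ 0.0076 -0.0071]]
[[ 0.      0.    ]
 [ 0.0023 -0.0012]
 [ 0.0047 -0.0022]
 [ 0.0074 -0.003 ]
 [ 0.0103 -0.0037]
 [ 0.0133 -0.0041]]
TCP final [0.62993836 0.19199034] [0.60818414 0.16114801]
```

```bash
python3 -m crank '[[[0.001,-0.0015,0,5.5],[0.0023,-0.003,0,11],[0.0038,-0.0045,0,16.5],[0.0055,-0.0058,0,22],[0.0076,-0.0071,0,27.5]]]'
python3 -m crank '[[[0.0023,-0.0012,0,5.5],[0.0047,-0.0022,0,11],[0.0074,-0.003,0,16.5],[0.0103,-0.0037,0,22],[0.0133,-0.0041,0,27.5]]]'
cat > look.py <<'E'
from h import *
import sys
from scipy.optimize import least_squares
k=sys.argv[1]
snap('wrist','w'+k); snap('side','s'+k)
a=cv2.imread(f'pics/w{k}.png');b=cv2.imread(f'pics/s{k}.png')
cv2.imwrite(f'pics/m{k}.png',np.hstack([cv2.resize(a,(400,300)),cv2.resize(b[120:312,150:406],(400,300))]))
o=get_obs(); t=o['tool_pos']; print(t,o['contact_force'])
im,P=cloud('w'+k)
x=R.from_rotvec(o['tool_rot']).as_matrix(); 
m=(P[...,2]>.0585)&(P[...,2]<.067)&(np.hypot(P[...,0]-t[0],P[...,1]-t[1])<.06)
n,l,st,_=cv2.connectedComponentsWithStats(m.astype(np.uint8)); i=1+np.argmax(st[1:,4])
m=cv2.erode((l==i).astype(np.uint8),np.ones((2,2)))>0
Q=P[m]; print('plane',np.linalg.svd(Q-Q.mean(0),full_matrices=False)[2][2].round(3),'z',Q[:,2].mean().round(4))
e=(l==i)
cs,_=cv2.findContours(e.astype(np.uint8),cv2.RETR_EXTERNAL,cv2.CHAIN_APPROX_NONE)
c=max(cs,key=len)[:,0]; E=P[c[:,1],c[:,0],:2]
# RANSAC-ish circle, robust
f=least_squares(lambda s:np.hypot(E[:,0]-s[0],E[:,1]-s[1])-s[2],[*E.mean(0),.0235],loss='soft_l1',f_scale=.0005)
print('circle',f.x.round(4),'dist to tcp',np.hypot(*(f.x[:2]-t[:2])).round(4))
E
python3 look.py 5
```

```text
t: 6.8
tool_pos: [0.5941, 0.1641, 0.0134]
tool_rot: [1.951, 0.481, -1.951]
contact_force: [-1.1, -1.6, 0.7]
opening: 0.0324
t: 7.22
tool_pos: [0.6077, 0.16, 0.0134]
tool_rot: [1.64, 0.858, -1.641]
contact_force: [-1.5, -0.7, -0.3]
opening: 0.0327
[0.60803748 0.16013203 0.01354933] [-0.65207451  0.42383712  0.47353926]
plane [-0.001  0.021  1.   ] z 0.0621
circle [0.6345 0.1788 0.0256] dist to tcp 0.0324
```

View pics/m5.png

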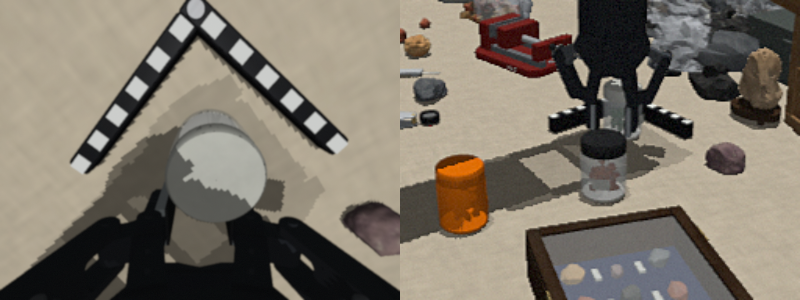

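The jar lags about 11 mm to the right within the cradle. I back off, shift sideways to recentre behind it, then push on.

```bash
python3 -m crank '[[[-0.007,-0.01,0,0],[-0.007,-0.01,0,0],[-0.002,-0.0135,0,2.5],[0.002,-0.0165,0,5],[0.002,-0.0165,0,5]]]'
python3 look.py 6
```

```text
t: 7.73
tool_pos: [0.6098, 0.1432, 0.0135]
tool_rot: [1.585, 0.912, -1.584]
contact_force: [0.1, 0.2, 0.0]
opening: 0.0323
[0.60932674 0.14364226 0.01329529] [ 0.65900628 -0.09076207 -0.88591239]
plane [ 0.002  0.005 -1.   ] z 0.0621
circle [0.6316 0.1808 0.021 ] dist to tcp 0.0433
```

View pics/m6.png

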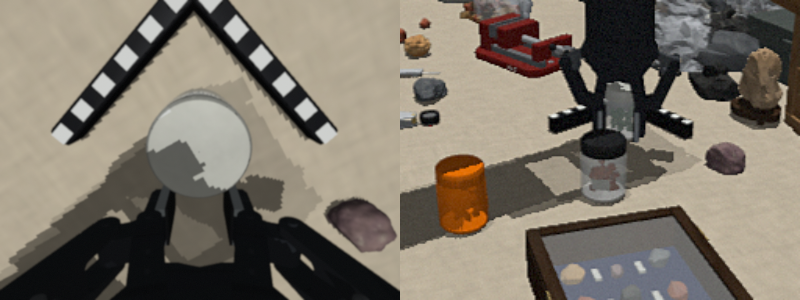

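```bash
python3 -m crank '[[[0.002,0.004,0,0],[0.004,0.008,0,0],[0.006,0.012,0,0],[0.008,0.016,0,0],[0.01,0.02,0,0]]]'
python3 -m crank '[[[0.0017,0.0036,0,0],[0.0034,0.0072,0,0],[0.0051,0.0108,0,0],[0.0068,0.0144,0,0],[0.0085,0.018,0,0]]]'
python3 look.py 7
```

```text
t: 8.25
tool_pos: [0.6198, 0.1643, 0.0133]
tool_rot: [1.584, 0.913, -1.584]
contact_force: [-0.2, -1.8, 0.1]
opening: 0.0325
t: 8.67
tool_pos: [0.6282, 0.1821, 0.0133]
tool_rot: [1.584, 0.914, -1.584]
contact_force: [-0.2, -1.6, 1.0]
opening: 0.0324
[0.62844144 0.18252473 0.01333296] [-0.8501678  -0.01494351 -0.6630167 ]
plane [0.013 0.023 1.   ] z 0.0622
circle [0.6392 0.2002 0.0287] dist to tcp 0.0206
```

View pics/m7.png

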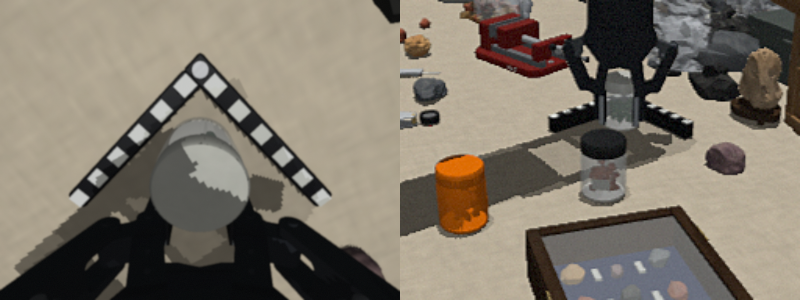

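About 9 mm remains, and the jar is centred and upright. I make a slow final push while watching the force.

```bash
python3 -m crank '[[[0.0008,0.0013,0,0],[0.0016,0.0026,0,0],[0.0024,0.0039,0,0],[0.0032,0.0052,0,0],[0.0038,0.0065,0,0]]]'
python3 -m crank '[[[0.0004,0.0007,0,0],[0.0008,0.0014,0,0],[0.0012,0.0021,0,0]]]'
```

```text
t: 9.18
tool_pos: [0.632, 0.1884, 0.0133]
tool_rot: [1.584, 0.914, -1.584]
contact_force: [-0.6, -0.4, -0.1]
opening: 0.0325
t: 9.43
tool_pos: [0.6331, 0.1902, 0.0133]
tool_rot: [1.583, 0.913, -1.584]
contact_force: [-0.9, -3.2, 1.2]
opening: 0.0326
```

```bash
python3 -m crank '[[[0.0003,0.0005,0,0],[0.0006,0.001,0,0],[0.0006,0.001,0,0]]]'
python3 -m crank '[[[0.0003,0.0005,0,0],[0.0006,0.001,0,0],[0.0006,0.001,0,0]]]'
python3 look.py 8
```

```text
t: 9.68
tool_pos: [0.6333, 0.1903, 0.0132]
tool_rot: [1.581, 0.913, -1.586]
contact_force: [-1.7, -5.1, 2.0]
opening: 0.0325
t: 9.93
tool_pos: [0.6335, 0.1905, 0.0132]
tool_rot: [1.579, 0.912, -1.587]
contact_force: [-4.4, -7.4, 4.4]
opening: 0.0325
[0.63354602 0.19048793 0.01320617] [-5.03478771 -7.28832712  2.67620233]
plane [0.015 0.025 1.   ] z 0.0622
circle [0.6445 0.208  0.0289] dist to tcp 0.0207
```

View pics/m8.png

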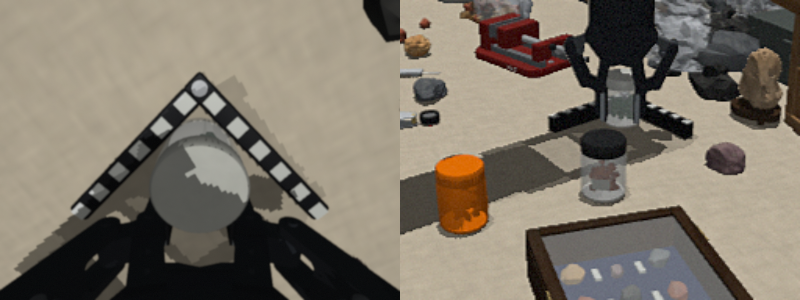

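The tool has stalled. The reaction is (-4.4, -7.4) N, which is about 45° in the scale's frame, so both bars are carrying load. Next I retreat straight back, rise and look.

```bash
python3 -m crank '[[[-0.0005,-0.0008,0,0],[-0.0015,-0.0026,0,0],[-0.004,-0.007,0,0],[-0.01,-0.0173,0,0],[-0.018,-0.031,0,0]]]'
python3 -m crank '[[[0,0,0,0],[0,0,0.03,0],[0,0,0.07,0],[0,0,0.11,0],[0,0,0.14,0]]]'
python3 -m crank '[[[-0.04,0,0.01,0],[-0.08,0,0.02,0],[-0.12,0,0.02,0],[-0.15,-0.02,0.02,0],[-0.16,-0.05,0.02,0]]]'
python3 -m crank '[[[0,-0.04,0,0],[0,-0.08,0,0],[0,-0.12,0,0],[0,-0.16,0,0],[0,-0.2,0,0]]]'
python3 - <<'E'
from h import *
snap('top','t9');snap('side','s9')
im,P=cloud('top9' if 0 else 't9')
a=cv2.imread('pics/t9.png');b=cv2.imread('pics/s9.png')
cv2.imwrite('pics/m9.png',np.hstack([cv2.resize(a[110:290,160:340],(400,400),interpolation=cv2.INTER_CUBIC),cv2.resize(b[120:300,200:380],(400,400),interpolation=cv2.INTER_CUBIC)]))
def obj(Q,n):
    c,r=cv2.minEnclosingCircle((Q[:,:2]*1000).astype(np.float32)); print(n,len(Q),Q.mean(0).round(4),np.round(c,1),round(r,1)); return np.array(c)/1000
f=P.reshape(-1,3)
def near(x,y,r,a,b): return f[(np.hypot(f[:,0]-x,f[:,1]-y)<r)&(f[:,2]>a)&(f[:,2]<b)]
w=obj(near(.646,.215,.05,.055,.075),'white'); obj(near(.553,.064,.04,.055,.075),'black'); obj(near(.407,.066,.04,.055,.075),'orange')
obj(near(.6955,.0636,.035,.008,.05),'stone'); obj(near(.41,.33,.06,.005,.03),'loupe')
z=.26867789;M=np.array([[np.cos(z),-np.sin(z)],[np.sin(z),np.cos(z)]]);c=np.array([.66287,.24439])
print('white in L',M.T@(w-c)*1000)
E
```

```text
t: 10.45
tool_pos: [0.6164, 0.1616, 0.0136]
tool_rot: [1.585, 0.914, -1.582]
contact_force: [0.1, -0.9, 0.0]
opening: 0.0323
t: 10.87
tool_pos: [0.6173, 0.1617, 0.1571]
tool_rot: [1.588, 0.913, -1.58]
contact_force: [1.2, 0.8, 0.7]
opening: 0.0323
t: 11.28
tool_pos: [0.4529, 0.1129, 0.1729]
tool_rot: [1.582, 0.918, -1.581]
contact_force: [0.6, -1.0, 0.3]
opening: 0.0325
t: 11.7
tool_pos: [0.4561, -0.0902, 0.1738]
tool_rot: [1.585, 0.913, -1.582]
contact_force: [0.4, -0.6, 1.2]
opening: 0.0327
white 334 [0.6459 0.215  0.0623] [647. 215.] 23.1
black 355 [0.5531 0.0644 0.0621] [553.8  63.7] 23.0
orange 388 [0.4073 0.0656 0.0618] [407.4  65.3] 22.8
stone 186 [0.6957 0.0636 0.0218] [697.6  62.5] 20.4
loupe 375 [0.4106 0.3289 0.0122] [408.3 335.6] 56.1
white in L [-23.10624178 -24.07943539]
```

View pics/m9.png

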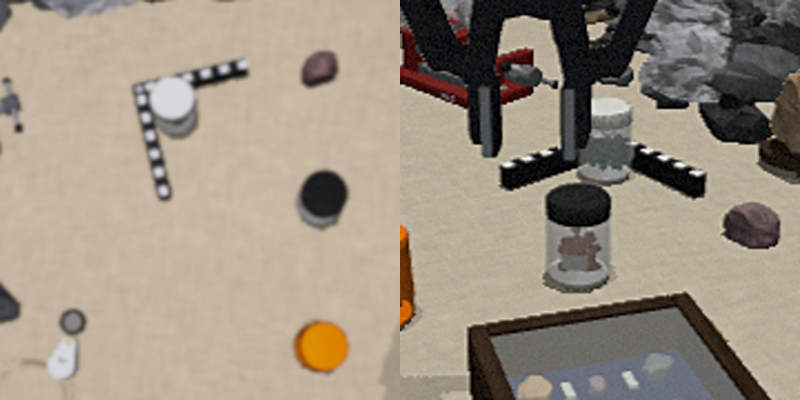

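```bash
python3 - <<'E'
from h import *
a,P0=cloud('top0');b,P1=cloud('t9')
d=np.abs(a.astype(int)-b).sum(-1)
for n,(u,v,r) in dict(loupe=(190,265,24),stone=(303,140,12),black=(305,198,16)).items():
    s=np.s_[v-r:v+r,u-r:u+r]; print(n,'changed px',(d[s]>90).sum())
print(get_obs()['contact_force'],get_obs()['dq'].round(3)); finish_job()
E
```

```text
loupe changed px 0
stone changed px 0
black changed px 0
[0.2085067  1.9985967  0.16870117] [ 0.087 -0.009  0.016  0.054  0.023  0.058]
the job is handed in; nothing more can be done
```

The white-lidded jar now stands upright in the inside corner of the photo scale. I pushed it there along the table with the two partly open fingertips behind it. It was never gripped or lifted, and the job took about 12 s of the 45 s allowed.

- **Contact with both bars:** the last push stalled at about 9 N, with the reaction close to 45° between the two bars, so both were taking load.
- **Position:** after the gripper withdrew, the top camera put the jar's axis at (-23.1, -24.1) mm in the scale's frame. The target is (-23.5, -23.5) mm. A second estimate, from the mean of the lid's points, gave about (-24.2, -23.8) mm. The two differ by about 1 mm, which is within the calibration error, so the contact itself rests on the force reading.
- **Upright:** the lid measured 62 mm high after the gripper withdrew, and the jar looks straight in both views.
- **Other objects:** the black-lidded jar, loupe and stone show no changed pixels between the first and last top images. The orange jar measured in the same place.
- **One correction:** while I turned the gripper towards the corner, the jar drifted about 11 mm sideways between the fingertips. I backed off, recentred behind it and pushed on.

At hand-in the arm was clear of everything, though it was still settling slightly (joint speeds under 0.09 rad/s).

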